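# Open the feed valve one turn and start the booster

### The arm

A 6-joint arm with a two-finger parallel gripper is mounted at the origin on the work surface. World frame = base frame: x ahead of the robot, y to its left, z up, the work surface at z = 0. Lengths are in m, angles in rad, forces in N, time in s.
With the tool pointing down it reaches from about 0.4 to 0.825 m from the base axis. Payload 7 kg.
Tool frame: the origin (TCP) lies at the very end of the fingers, on their centre line; the grasp point (between the pads) lies 19 mm behind it; z points along the fingers, y is the direction in which the jaws open and shut (so a half turn about z gives the same grasp; the last joint's range is limited). The gripper opens to 88 mm and grips with 3 to 60 N. Pads are 19 mm wide; open, the fingers measure 130 mm over their backs; the gripper's body (78 mm by 193 mm) begins 47 mm behind the grasp point.
Start: joints at [-0.913, 0.359, 0.012, 0, -1.224, -0.288], TCP at [0.244, -0.629, 0.227] pointing down, gripper open.
Joint ranges: [-3.07, 3.07], [-1.43, 2.12], [-1.02, 1.25], [-3.03, 1.67], [-3.05, -0], [-3.03, 3.03]. Speed limits (rad/s): [2.39, 2.39, 3.01, 3.14, 3.14, 3.14].

### API

Orientations are given as a rotation vector (axis times angle).
In Python, from cell import read_state, camera, hand_in gives the robot as it stands. The module is installed in compiled form; this text tells all that it offers.
- The arm moves only by the tool servo_tool, never from a script. Its argument "commands" is a list of rows, each a list of 3 entries, a list of its own where there are three numbers: the opening, from -1 (shut) to 1 (fully open), then the shift along the world's x, y, z in mm, then the turn about the world's z in rad. A call has exactly 8 rows; each row is the pose to reach, as a shift and turn from the pose commanded when the call began; what a row does not reach only later rows make up. A row lasts 1/12 s, in which the tool goes at most 41.7 mm and 7.16 degrees, less where a joint would pass 70% of its speed; a pose out of reach is approached as far as the arm can. A call with a gripper value outside its range is refused whole. The fingers move at their own pace and stop on an object; the grip force is fixed at half the most. Time passes only in rows, so rows that repeat a pose let the fingers close, or fill a call up. It gives the time, the measured TCP pose, the force and the opening at its end, in the units of the state.
- read_state(): the state, without advancing time (a new reading comes with each control period).
- camera(name): name is "side" or "top"; returns a dict with "pixels" (420x560x3 uint8, red, green, blue), "depth" (420x560 float32, m along the optical axis (not along the pixel's ray), 0 where there is no reading), "fx", "fy", "cx", "cy" (pixels), "world_to_cam" (4x4, takes a point from world to camera coordinates). Camera axes: x right, y down, z forward; pixel columns grow to the right and rows downward; lengths in m; the calibration is good to about 2 mm. A picture is of the moment at which its call begins.
- hand_in(): hands the job in, once; it reports no verdict.
The state is a dict: "time": time; "joint_positions": joint angles; "qd": joint speeds; "tau": joint torques, N m; "position": TCP position; "orientation": TCP orientation; "wrist_force": force on the tool from outside, world axes, zero at the start; "wrist_torque": the same for the moment, N m; "width": finger opening in m.
Only numpy, scipy, OpenCV 4.12 (cv2) and the standard library are available. Lean on these libraries where they do the work, as an engineer would, in place of code of your own. Each camera call takes 0.05 s, during which the arm holds its last target.

### The job

Under the sink, open the water feed valve by exactly one full turn: push its hand wheel round anticlockwise (seen from above) by the upright spoke handle, with the fingertips, gently and without gripping it, until the handle is beside the index post again. Then press the button on top of the booster unit down fully to start it, let go and come clear of everything. Leave the things standing around where they are.

Things in the scene. Friction and masses are not known exactly. Their poses are not given: they have to be found in the camera images.
- wheel (a joint): turn of the valve's hand wheel about its upright axis, rad. 0 is shut, against a hard stop; it grows anticlockwise seen from above, 6.28 is one full turn open, and it can be turned well past two turns. The wheel is stiff (about 0.22 N m, some 3 to 4 N at the handle) and stays where it is left.
- valve_axis (a point): point on the hand wheel's upright axis, level with the top of the wheel's rim, 141 mm above the surface. The dark steel wheel lies level: rim 140 mm across (centre line of its 12 mm round bar), four spokes, hub 30 mm across whose top is 5 mm above the rim. The frame does not turn with the wheel: its x axis points from the wheel axis to the index post.
- spoke_handle (a point): centre of the bare part of the spoke handle: a black upright round peg, 18 mm in diameter, on the wheel's rim at the end of one spoke, 70 mm from the wheel's axis. It stands from the rim to 195 mm above the surface; this point is 170 mm up. It goes round with the wheel and starts beside the index post.
- valve: fixed brass valve body under the wheel; origin on the wheel's axis at the surface, x axis towards the index post. Copper pipes go down into the surface 85 mm to either side (its +y and -y), all lower than the wheel.
- index_post (a point): top of the fixed steel index post, a flat tab 6 x 12 mm, 107 mm from the wheel's axis, just outside the rim and no higher than it (136 mm above the surface). The handle stands beside it when the valve is shut and again after each full turn.
- button_top (a point): centre of the top of the round black push button (32 mm across) in its grey housing on top of the booster unit; z up. It is pressed straight down.
- button (a joint): travel of the push button, m: 0 is up, 0.006 fully down; it takes about 5 N and springs back up.
- booster: fixed white booster unit, 150 x 120 mm and 108 mm high, with the button on its top face 30 mm from the middle towards its -x end; origin at the centre of its underside. It and the valve change places between runs.
- tub: bystander, loose: brown card tub with a white lid, 92 dia. x 65 high mm; origin at the centre of its underside. Leave it alone.
- jug: bystander, loose: black oil jug with a yellow band, 100 dia. x 180 high mm; origin at the centre of its underside. Leave it alone.
- cleaner: bystander, loose: blue cleaner bottle, 64 dia. x 170 high mm; origin at the centre of its underside. Leave it alone.
- cup: bystander, loose: blue cup, 72 dia. x 85 high mm; origin at the centre of its underside. Leave it alone.
- wrench: bystander, loose: steel wrench lying flat, 170 mm long (origin under its middle). Leave it alone.
- jar: bystander, loose: amber jar, 60 dia. x 70 high mm; origin at the centre of its underside. Leave it alone.
- cartridge: bystander, loose: white spare filter cartridge standing up, 56 dia. x 140 high mm; origin at the centre of its underside. Leave it alone.

How it is judged:
On the way, in this order (a step that is already met when the one before it is completed fails the run):
1. the wheel has been pushed halfway round (value of joint wheel between 2.8 and 3.8 rad), for 0.05 s.
2. the wheel stands one full turn open (value of joint wheel between 6.083 and 6.483 rad and velocity of joint wheel between -0.05 and 0.05 rad/s), for 0.2 s.
3. the button is pressed down (value of joint wheel between 6.083 and 6.483 rad and value of joint button above 0.0045 m), for 0.05 s.
At the end, for the whole second after the job is handed in: The wheel stands still at one full turn from shut, within 0.2 rad (handle within 14 mm of its place beside the index post), after which the button was pressed at least 4.5 mm and is up again; no bystander has moved 20 mm or tipped (all of step 2 and value of joint button below 0.002 m and distance of each of tub, jug, cleaner, cup, wrench, jar, cartridge from where it was at the start of the episode below 0.02 m and angle between each of tub, jug, cleaner, cup, wrench, jar, cartridge's own z axis and vertical below 0.2 rad); the robot touches nothing.
It fails at once if a bystander is knocked, lifted or moved by more than 20 mm, or tipped (distance of any of tub, jug, cleaner, cup, wrench, jar, cartridge from where it was at the start of the episode above 0.02 m or angle between any of tub, jug, cleaner, cup, wrench, jar, cartridge's own z axis and vertical above 0.2 rad).
It fails at once if the button is pressed before the wheel is one turn open (value of joint button above 0.003 m and value of joint wheel below 6.083 rad).
It fails at once if the wheel or its handle is gripped or forced (more than 35 N between fingers and wheel) (contact force between the fingers and valve above 35 N).
It also fails if it takes over 67 s, if anything falls off the work surface, if the arm or the gripper's body presses on something with over 40 N, if the wrist force passes 120 N, or if a joint passes its speed limit or range.

## Working session

There is one attempt and no reset: what is moved stays moved. The work goes in short steps, Python scripts to look and compute and a tool call to move; the robot and the scene stay as the last step left them, time stands still between calls to the robot, and variables do not carry over. Pictures are saved under pics/ and viewed, and the job is handed in when it is done.

Besides the shell and the picture viewer there is one more tool, called as name(argument=value, ...), one argument or row to a line, values as JSON. servo_tool: Moves the arm, as the interface text tells. Its arguments: {"type":"object","properties":{"commands":{"type":"array"}},"required":["commands"]}

```bash
mkdir -p pics; cat > h.py <<'E'
import numpy as np, cv2
from cell import read_state, camera, hand_in
def snap(name,out):
    c=camera(name); cv2.imwrite(out,cv2.cvtColor(c["pixels"],cv2.COLOR_RGB2BGR)); np.save(out[:-4],c,allow_pickle=True); return c
def pts(c):
    h,w=c["depth"].shape; u,v=np.meshgrid(np.arange(w),np.arange(h)); d=c["depth"]
    P=np.stack([(u-c["cx"])/c["fx"]*d,(v-c["cy"])/c["fy"]*d,d,np.ones_like(d)],-1)
    return (P@np.linalg.inv(c["world_to_cam"]).T)[...,:3]
def ray(c,u,v,z):
    M=np.linalg.inv(c["world_to_cam"]); o=M[:3,3]; d=M[:3,:3]@np.array([(u-c["cx"])/c["fx"],(v-c["cy"])/c["fy"],1]); return o+d*(z-o[2])/d[2]
E
python3 - <<'E'
from h import *
for n in("top","side"):
    c=snap(n,f"pics/{n}0.png"); print(n,c["fx"],c["cx"],c["cy"],np.linalg.inv(c["world_to_cam"]).round(3).tolist())
s=read_state(); print(s)
E
```

```text
top 469.6156332279405 277.49801692332966 207.21442489066436 [[0.014, -0.996, 0.092, 0.454], [-1.0, -0.014, 0.001, -0.006], [0.001, -0.092, -0.996, 1.572], [0.0, 0.0, 0.0, 1.0]]
side 472.9622103563823 266.14666133168083 213.74656969660248 [[-0.839, -0.327, 0.436, -0.001], [-0.544, 0.503, -0.672, 0.924], [0.001, -0.8, -0.599, 0.939], [0.0, 0.0, 0.0, 1.0]]
{'time': 0.1, 'joint_positions': array([-9.12895822e-01,  3.59298259e-01,  1.11404954e-02, -3.22993512e-04,
       -1.22411318e+00, -2.88097532e-01]), 'qd': array([-0.00012337, -0.00121979,  0.00077136,  0.00204717,  0.00027615,
       -0.00136699]), 'tau': array([-1.15058112e-03, -5.84164917e+01,  2.93750507e+01,  7.01559484e+00,
        1.00993115e-02, -6.34136882e-05]), 'position': array([ 0.24377729, -0.62895796,  0.22572043]), 'orientation': array([ 5.77337138e-01, -3.08767858e+00, -2.27903097e-03]), 'wrist_force': array([-0.69238504, -0.28638842, -0.08171218]), 'wrist_torque': array([-0.01006097,  0.02491947, -0.02503744]), 'width': 0.08760719926305212}
```

View pics/top0.png

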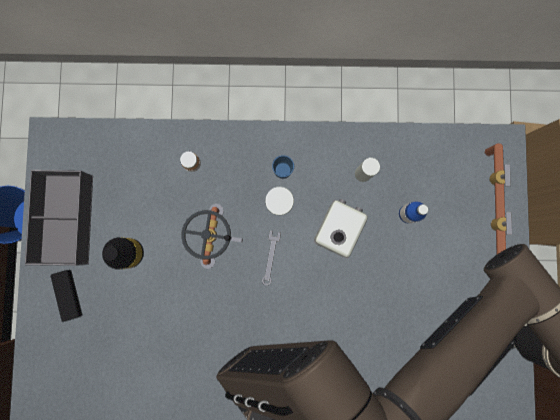

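View pics/side0.png

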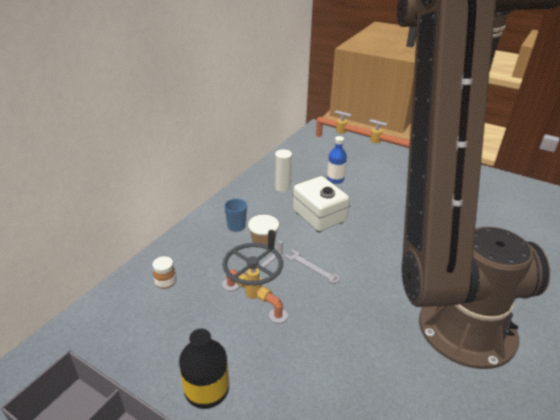

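The top view shows the wheel at about (206,236), with its handle and post at (228–240,238). The button is at (338,237), the jug at (122,252) and the tub at (279,201). In the side view the wheel is at (253,265) and its handle at (271,240). Now I'll measure these.

```bash
python3 - <<'E'
from h import *
T=np.load("pics/top0.npy",allow_pickle=True).item(); S=np.load("pics/side0.npy",allow_pickle=True).item()
im=cv2.imread("pics/top0.png"); a=cv2.resize(im[190:290,165:265],None,fx=6,fy=6,interpolation=cv2.INTER_CUBIC)
im2=cv2.imread("pics/side0.png"); b=cv2.resize(im2[215:335,205:305],None,fx=5,fy=5,interpolation=cv2.INTER_CUBIC)
cv2.imwrite("pics/za.png",a);cv2.imwrite("pics/zb.png",b)
P=pts(T);Q=pts(S)
# wheel rim by height in top view depth
for n,X,c in(("top",P,T),("side",Q,S)):
    px=c["pixels"].astype(int)
    m=(X[...,2]>.122)&(X[...,2]<.15)&(c["depth"]>0)&(px.max(-1)<110)
    r=ray(T,206,236,.14)
    m&=np.hypot(X[...,0]-r[0],X[...,1]-r[1])<.1
    p=X[m]; d=np.hypot(p[:,0]-r[0],p[:,1]-r[1]); p=p[d>.05]
    A=np.c_[2*p[:,:2],np.ones(len(p))]; s=np.linalg.lstsq(A,(p[:,:2]**2).sum(1),rcond=None)[0]
    print(n,"rim centre",s[:2],"R",np.sqrt(s[2]+s[0]**2+s[1]**2),"z",np.percentile(p[:,2],[10,50,90]),len(p))
    hm=(X[...,2]>.16)&(X[...,2]<.215)&(np.hypot(X[...,0]-r[0],X[...,1]-r[1])<.12)
    p=X[hm]; v,u=np.nonzero(hm); print(" handle",len(p),p.mean(0),p.min(0),p.max(0),u.mean(),v.mean())
    hm=(px.max(-1)<60)&(np.hypot(X[...,0]-ray(T,338,237,.12)[0],X[...,1]-ray(T,338,237,.12)[1])<.04)&(X[...,2]>.1)
    p=X[hm]; print(" button",len(p),p.mean(0),p.min(0),p.max(0))
for nm,u,v,z in(("jug",118,253,.18),("jar",188,159,.07),("cup",283,167,.085),("tub",279,201,.065),("cart",371,167,.14),("cleaner",423,210,.17),("wr1",275,234,.005),("wr2",266,282,.005),("post",240,239,.136),("btn",338,237,.125)):
    print(nm,ray(T,u,v,z).round(3),P[v,u].round(3))
E
```

```text
top rim centre [0.49910779 0.21209868] R 0.06884247544687029 z [0.13491264 0.1389112  0.14329584] 585
 handle 35 [0.48936081 0.14245826 0.19137438] [0.48217461 0.13528608 0.1662284 ] [0.49685246 0.15036269 0.20158088] 226.77142857142857 237.57142857142858
 button 72 [ 0.49867742 -0.19297263  0.12861487] [ 0.48530307 -0.20735392  0.12160694] [ 0.51324643 -0.17936377  0.13491682]
side rim centre [0.49771847 0.21534468] R 0.0684139960215251 z [0.13537249 0.13977592 0.14271872] 663
 handle 95 [0.48792997 0.14734003 0.18237551] [0.47993619 0.13579293 0.16045817] [0.49777546 0.15406401 0.19911199] 271.06315789473683 235.86315789473684
 button 7 [ 0.49180857 -0.18389371  0.12803517] [ 0.4865152  -0.19144319  0.12448848] [ 0.49604629 -0.17878856  0.13143508]
jug [0.44  0.463 0.18 ] [0.44  0.465 0.174]
jar [0.745 0.287 0.07 ] [0.745 0.288 0.067]
cup [ 0.72  -0.021  0.085] [ 0.735 -0.022  0.002]
tub [ 0.613 -0.01   0.065] [ 0.612 -0.01   0.068]
cart [ 0.714 -0.292  0.14 ] [ 0.714 -0.292  0.141]
cleaner [ 0.581 -0.441  0.17 ] [ 0.581 -0.441  0.17 ]
wr1 [0.508 0.002 0.005] [ 0.509  0.002 -0.003]
wr2 [0.35  0.029 0.005] [0.349 0.03  0.002]
post [0.487 0.108 0.136] [0.487 0.108 0.132]
btn [ 0.498 -0.192  0.125] [ 0.498 -0.192  0.129]
```

View pics/za.png

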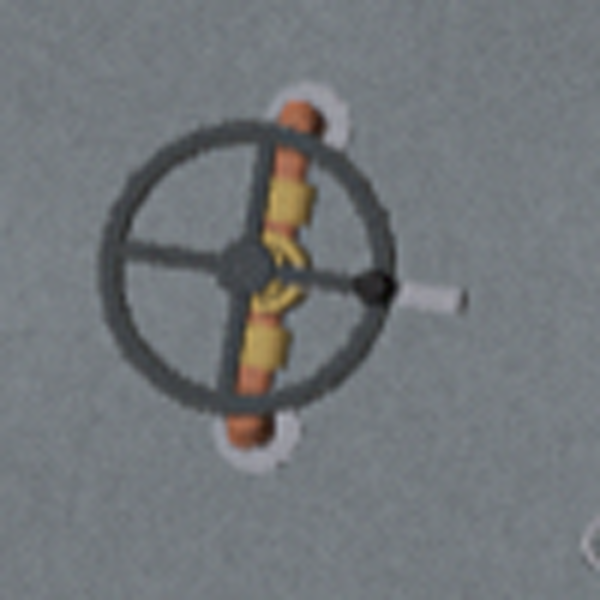

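View pics/zb.png

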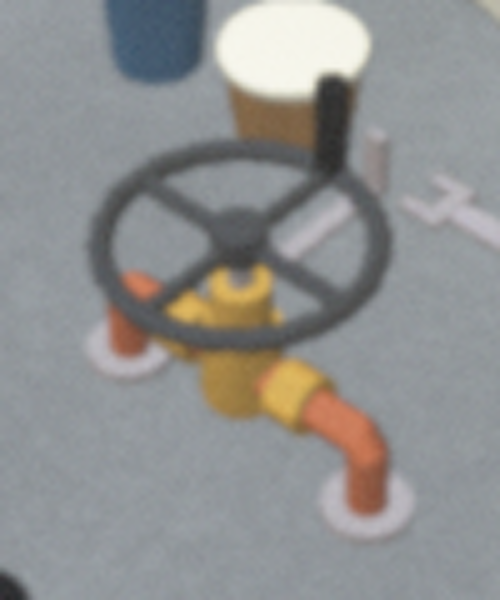

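Wheel axis is at about (0.499, 0.213), with the rim top near 0.14. The handle is at about (0.489, 0.143), i.e. −98° round the axis, and its top is near 0.197. The button is at about (0.498, −0.193, 0.13). I'll push with closed fingertips, following the circle and yawing with it. First I'll go over at height.

servo_tool(
  commands=[
    [-1,[25,0,0],0],
    [-1,[50,30,5],-0.1],
    [-1,[75,62,10],-0.2],
    [-1,[100,95,13],-0.3],
    [-1,[125,128,13],-0.4],
    [-1,[150,160,13],-0.5],
    [-1,[173,193,13],-0.6],
    [-1,[196,226,13],-0.64],
  ],
)

```text
time: 0.77
position: [0.4406, -0.4015, 0.2393]
orientation: [-0.432, -3.111, -0.0]
wrist_force: [1.1, -0.8, 0.9]
width: 0.04
```

servo_tool(
  commands=[
    [-1,[5,40,0],0],
    [-1,[10,80,0],0],
    [-1,[15,120,0],0],
    [-1,[18,160,0],0],
    [-1,[20,200,0],0],
    [-1,[20,240,0],0],
    [-1,[20,280,0],0],
    [-1,[20,320,0],0],
  ],
)

```text
time: 1.43
position: [0.4593, -0.0815, 0.2395]
orientation: [-0.423, -3.113, -0.0]
wrist_force: [1.4, -0.0, 0.8]
width: 0.0007
```

servo_tool(
  commands=[
    [-1,[0,40,0],0],
    [-1,[0,80,0],0],
    [-1,[0,120,0],0],
    [-1,[0,160,0],0],
    [-1,[0,200,0],0],
    [-1,[0,238,0],0],
    [-1,[0,238,0],0],
    [-1,[0,238,0],0],
  ],
)

```text
time: 2.1
position: [0.4595, 0.1564, 0.239]
orientation: [-0.418, -3.113, 0.001]
wrist_force: [-0.6, -1.2, 0.3]
width: 0.0004
```

```bash
cat > st.py <<'E'
from h import *
import sys
from scipy.spatial.transform import Rotation as R
s=read_state(); p=s["position"]; C=np.array([.499,.213])
d=p[:2]-C; M=R.from_rotvec(s["orientation"]).as_matrix()
print("t",round(s["time"],2),"p",p.round(4),"w",round(s["width"],4),"r",np.hypot(*d).round(4),"ang",np.degrees(np.arctan2(d[1],d[0])).round(1),"yawx",np.degrees(np.arctan2(M[1,0],M[0,0])).round(1),"q",s["joint_positions"].round(2),"F",s["wrist_force"].round(1),"M",s["wrist_torque"].round(2))
E
python3 st.py; python3 -c "
from h import *
snap('side','pics/s1.png');snap('top','pics/t1.png')"
```

```text
t 2.1 p [0.4595 0.1564 0.239 ] w 0.0004 r 0.069 ang -124.9 yawx 164.7 q [ 0.73  0.03 -0.37 -0.   -1.17 -2.57] F [-0.6 -1.2  0.3] M [-0.07 -0.01  0.04]
```

View pics/s1.png

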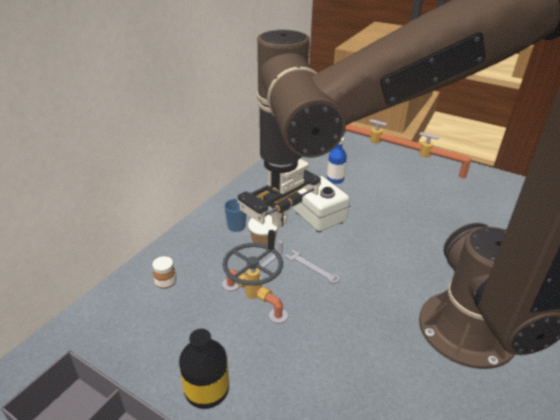

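View pics/t1.png

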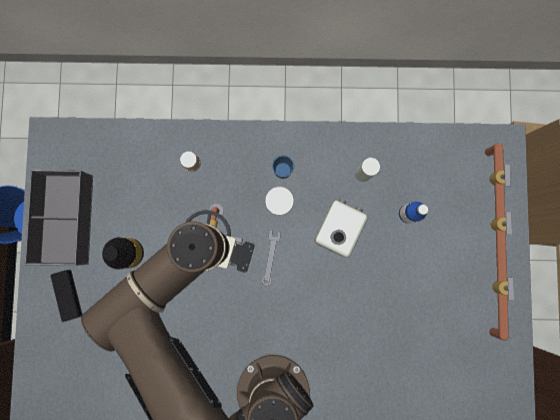

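The fingers are closed and stand behind the handle, at −125° about the axis and at height. Next: descend to about 153 mm.

servo_tool(
  commands=[
    [-1,[0,-2,-20],0],
    [-1,[0,-2,-40],0],
    [-1,[0,-2,-60],0],
    [-1,[0,-2,-75],0],
    [-1,[0,-2,-82],0],
    [-1,[0,-2,-86],0],
    [-1,[0,-2,-86],0],
    [-1,[0,-2,-86],0],
  ],
)

```text
time: 2.87
position: [0.4604, 0.1524, 0.1543]
orientation: [0.424, 3.112, 0.001]
wrist_force: [-0.3, 0.8, 0.7]
width: 0.0005
```

```bash
python3 st.py; python3 - <<'E'
from h import *
c=snap('side','pics/s2.png'); im=cv2.imread('pics/s2.png'); cv2.imwrite('pics/s2z.png',cv2.resize(im[170:320,190:340],None,fx=4,fy=4,interpolation=cv2.INTER_CUBIC))
# arc plan table: centre angles every 3.75deg, shifts in mm relative
C=np.array([499,213])
for a in range(-128,300,30):
    p=lambda t: C+70*np.array([np.cos(np.radians(t)),np.sin(np.radians(t))])
    print(a,p(a).round(0), [ (p(a+k*3.75)-p(a)).round(0).astype(int).tolist() for k in range(1,9)])
E
```

```text
t 2.87 p [0.4604 0.1524 0.1543] w 0.0005 r 0.0718 ang -122.5 yawx 164.5 q [ 0.73  0.11 -0.5   0.   -0.96 -2.57] F [-0.3  0.8  0.7] M [-0.04  0.05 -0.02]
-128 [456. 158.] [[4, -3], [8, -5], [12, -7], [16, -9], [20, -11], [24, -12], [29, -13], [33, -14]]
-98 [489. 144.] [[5, 0], [9, -1], [14, -1], [18, 0], [23, 1], [27, 2], [32, 3], [36, 4]]
-68 [525. 148.] [[4, 2], [8, 4], [12, 6], [16, 9], [19, 12], [23, 15], [26, 18], [29, 22]]
-38 [554. 170.] [[3, 4], [5, 8], [7, 12], [9, 16], [11, 20], [12, 24], [13, 29], [14, 33]]
-8 [568. 203.] [[0, 5], [1, 9], [1, 14], [0, 18], [-1, 23], [-2, 27], [-3, 32], [-4, 36]]
22 [564. 239.] [[-2, 4], [-4, 8], [-6, 12], [-9, 16], [-12, 19], [-15, 23], [-18, 26], [-22, 29]]
52 [542. 268.] [[-4, 3], [-8, 5], [-12, 7], [-16, 9], [-20, 11], [-24, 12], [-29, 13], [-33, 14]]
82 [509. 282.] [[-5, 0], [-9, 1], [-14, 1], [-18, 0], [-23, -1], [-27, -2], [-32, -3], [-36, -4]]
112 [473. 278.] [[-4, -2], [-8, -4], [-12, -6], [-16, -9], [-19, -12], [-23, -15], [-26, -18], [-29, -22]]
142 [444. 256.] [[-3, -4], [-5, -8], [-7, -12], [-9, -16], [-11, -20], [-12, -24], [-13, -29], [-14, -33]]
172 [430. 223.] [[0, -5], [-1, -9], [-1, -14], [0, -18], [1, -23], [2, -27], [3, -32], [4, -36]]
202 [434. 187.] [[2, -4], [4, -8], [6, -12], [9, -16], [12, -19], [15, -23], [18, -26], [22, -29]]
232 [456. 158.] [[4, -3], [8, -5], [12, -7], [16, -9], [20, -11], [24, -12], [29, -13], [33, -14]]
262 [489. 144.] [[5, 0], [9, -1], [14, -1], [18, 0], [23, 1], [27, 2], [32, 3], [36, 4]]
292 [525. 148.] [[4, 2], [8, 4], [12, 6], [16, 9], [19, 12], [23, 15], [26, 18], [29, 22]]
```

View pics/s2z.png

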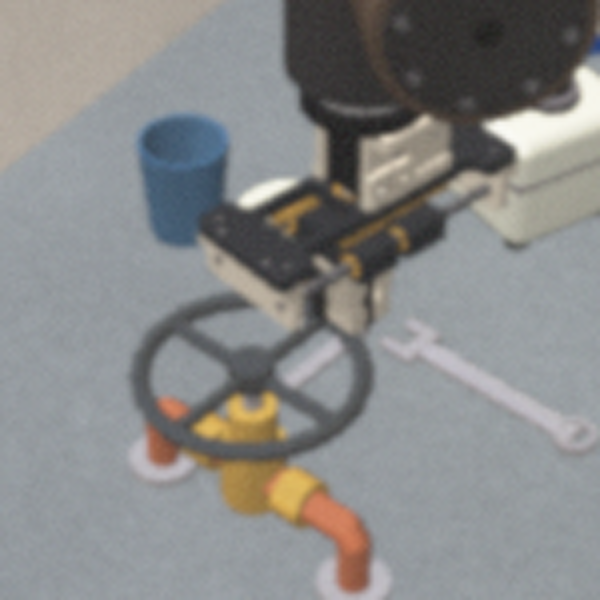

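The crop shows the fingers just above the rim, next to the handle and not touching it. I'll start pushing.

servo_tool(
  commands=[
    [-1,[4,-2],0],
    [-1,[7,-4,0],0],
    [-1,[11,-5,0],0],
    [-1,[15,-6,0],0.06],
    [-1,[19,-7,0],0.12],
    [-1,[22,-8,0],0.18],
    [-1,[26,-8,0],0.24],
    [-1,[29,-8,0],0.28],
  ],
)

```text
invalid input at $.commands[0][1]: expected 3 numbers
```

```bash
python3 st.py
```

```text
t 2.92 p [0.4605 0.1527 0.1545] w 0.0005 r 0.0716 ang -122.5 yawx 164.5 q [ 0.73  0.11 -0.5   0.   -0.96 -2.57] F [-0.4 -0.8 -0. ] M [-0.02 -0.01 -0.01]
```

servo_tool(
  commands=[
    [-1,[4,-2,0],0],
    [-1,[7,-4,0],0],
    [-1,[11,-5,0],0],
    [-1,[15,-6,0],0.06],
    [-1,[19,-7,0],0.12],
    [-1,[22,-8,0],0.18],
    [-1,[26,-8,0],0.24],
    [-1,[29,-8,0],0.28],
  ],
)

```text
time: 3.58
position: [0.4881, 0.1429, 0.1533]
orientation: [0.02, -3.139, 0.004]
wrist_force: [-4.1, -5.1, 2.0]
width: 0.0005
```

```bash
python3 st.py;  python3 - <<'E'
from h import *
c=snap('side','pics/s3.png'); im=cv2.imread('pics/s3.png'); cv2.imwrite('pics/s3z.png',cv2.resize(im[170:320,190:340],None,fx=4,fy=4,interpolation=cv2.INTER_CUBIC))
E
```

```text
t 3.58 p [0.4881 0.1429 0.1533] w 0.0005 r 0.071 ang -98.8 yawx -179.3 q [ 0.67  0.15 -0.45  0.   -0.97 -2.23] F [-4.1 -5.1  2. ] M [-2.02  1.23 -0.04]
```

View pics/s3z.png

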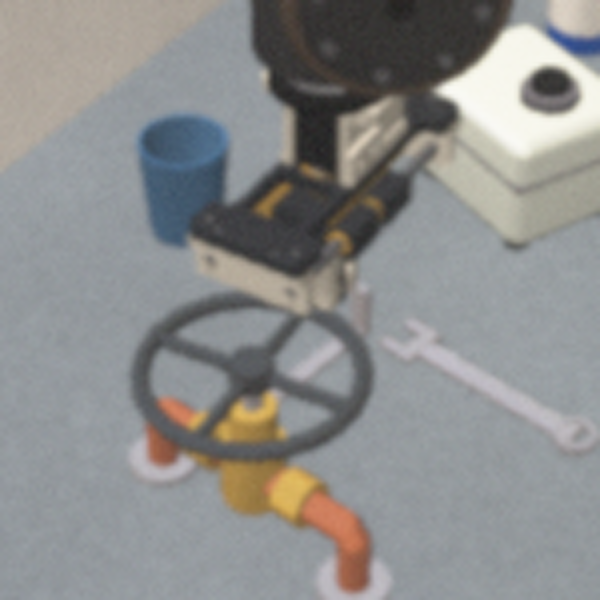

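Contact is made. The spokes have turned about 15–20° and the force is around 6–7 N. I'll continue round the arc in 30° steps.

servo_tool(
  commands=[
    [-1,[5,0,0],0.06],
    [-1,[9,-1,0],0.13],
    [-1,[14,-1,0],0.2],
    [-1,[18,0,0],0.26],
    [-1,[23,1,0],0.33],
    [-1,[27,2,0],0.39],
    [-1,[32,3,0],0.46],
    [-1,[36,4,0],0.52],
  ],
)

```text
time: 4.3
position: [0.5244, 0.1472, 0.1531]
orientation: [0.826, -3.028, 0.002]
wrist_force: [-3.6, -3.6, 0.4]
width: 0.0004
```

servo_tool(
  commands=[
    [-1,[4,2,0],0.06],
    [-1,[8,4,0],0.13],
    [-1,[12,6,0],0.2],
    [-1,[16,9,0],0.26],
    [-1,[19,12,0],0.33],
    [-1,[23,15,0],0.39],
    [-1,[26,18,0],0.46],
    [-1,[29,22,0],0.52],
  ],
)

```text
time: 4.97
position: [0.5539, 0.1693, 0.1533]
orientation: [1.577, -2.714, 0.002]
wrist_force: [1.0, -5.0, 0.2]
width: 0.0003
```

```bash
python3 st.py;  python3 - <<'E'
from h import *
for n in('side','top'):
  c=snap(n,f'pics/{n}4.png')
a=cv2.imread('pics/side4.png')[170:320,190:340];b=cv2.imread('pics/top4.png')[160:310,130:280]
cv2.imwrite('pics/z4.png',cv2.resize(np.hstack([a,b]),None,fx=2.6,fy=2.6,interpolation=cv2.INTER_CUBIC))
E
```

```text
t 4.97 p [0.5539 0.1693 0.1533] w 0.0003 r 0.0702 ang -38.5 yawx -119.7 q [ 0.63  0.26 -0.3   0.   -1.01 -1.15] F [ 1.  -5.   0.2] M [-1.65 -0.19 -0.05]
```

View pics/z4.png

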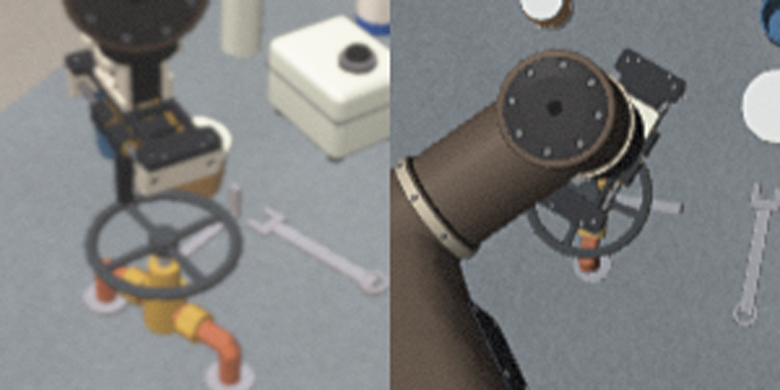

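The handle is just ahead of the fingertips, and the force is about 5 N. I'll carry on.

servo_tool(
  commands=[
    [-1,[3,4,0],0.06],
    [-1,[5,8,0],0.13],
    [-1,[7,12,0],0.2],
    [-1,[9,16,0],0.26],
    [-1,[11,20,0],0.33],
    [-1,[12,24,0],0.39],
    [-1,[13,29,0],0.46],
    [-1,[14,33,0],0.52],
  ],
)

```text
time: 5.73
position: [0.5679, 0.203, 0.1533]
orientation: [2.22, -2.221, 0.0]
wrist_force: [0.0, -4.3, -0.3]
width: 0.0003
```

servo_tool(
  commands=[
    [-1,[0,5,0],0.06],
    [-1,[1,9,0],0.13],
    [-1,[1,14,0],0.2],
    [-1,[0,18,0],0.26],
    [-1,[-1,23,0],0.33],
    [-1,[-2,27,0],0.39],
    [-1,[-3,32,0],0.46],
    [-1,[-4,36,0],0.52],
  ],
)

```text
time: 6.4
position: [0.5637, 0.2389, 0.1534]
orientation: [2.716, -1.575, -0.0]
wrist_force: [0.7, -3.6, -0.6]
width: 0.0004
```

servo_tool(
  commands=[
    [-1,[-2,4,0],0.06],
    [-1,[-4,8,0],0.13],
    [-1,[-6,12,0],0.2],
    [-1,[-9,16,0],0.26],
    [-1,[-12,19,0],0.33],
    [-1,[-15,23,0],0.39],
    [-1,[-18,26,0],0.46],
    [-1,[-22,29,0],0.52],
  ],
)

```text
time: 7.07
position: [0.5422, 0.268, 0.1536]
orientation: [3.031, -0.824, 0.001]
wrist_force: [2.8, -4.5, -2.0]
width: 0.0002
```

```bash
python3 st.py;  python3 - <<'E'
from h import *
for n in('side','top'):
  c=snap(n,f'pics/{n}5.png')
a=cv2.imread('pics/side5.png')[170:320,190:340];b=cv2.imread('pics/top5.png')[160:310,130:280]
cv2.imwrite('pics/z5.png',cv2.resize(np.hstack([a,b]),None,fx=2.6,fy=2.6,interpolation=cv2.INTER_CUBIC))
E
```

```text
t 7.07 p [0.5422 0.268  0.1536] w 0.0002 r 0.0699 ang 51.8 yawx -30.4 q [ 0.78  0.3  -0.25  0.   -1.02  0.26] F [ 2.8 -4.5 -2. ] M [-1.57 -0.65  0.07]
```

View pics/z5.png

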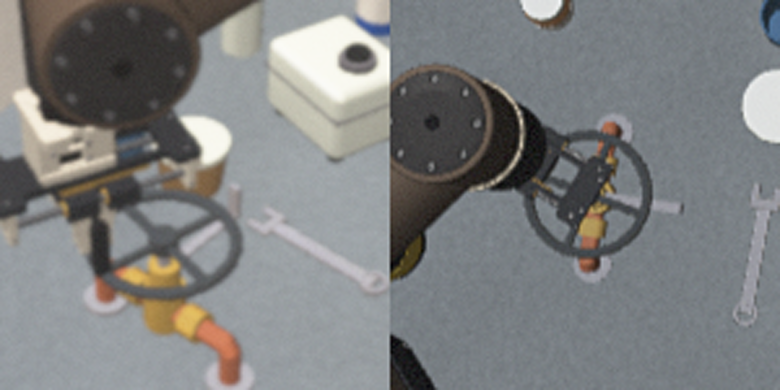

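The handle is ahead of the fingers and the wheel has turned about 165°. The jug is well clear. I'll continue.

servo_tool(
  commands=[
    [-1,[-4,3,0],0.06],
    [-1,[-8,5,0],0.13],
    [-1,[-12,7,0],0.2],
    [-1,[-16,9,0],0.26],
    [-1,[-20,11,0],0.33],
    [-1,[-24,12,0],0.39],
    [-1,[-29,13,0],0.46],
    [-1,[-33,14,0],0.52],
  ],
)

```text
time: 7.83
position: [0.5093, 0.2813, 0.1536]
orientation: [3.14, -0.019, 0.0]
wrist_force: [4.4, -8.1, -0.6]
width: 0.0007
```

servo_tool(
  commands=[
    [-1,[-5,0,0],0.06],
    [-1,[-9,1,0],0.13],
    [-1,[-14,1,0],0.2],
    [-1,[-18,0,0],0.26],
    [-1,[-23,-1,0],0.33],
    [-1,[-27,-2,0],0.39],
    [-1,[-32,-3,0],0.46],
    [-1,[-36,-4,0],0.52],
  ],
)

```text
time: 8.5
position: [0.4741, 0.2778, 0.1539]
orientation: [3.04, 0.789, 0.003]
wrist_force: [8.0, -3.8, -1.5]
width: 0.0003
```

servo_tool(
  commands=[
    [-1,[-4,-2,0],0.06],
    [-1,[-8,-4,0],0.13],
    [-1,[-12,-6,0],0.2],
    [-1,[-16,-9,0],0.26],
    [-1,[-19,-12,0],0.33],
    [-1,[-23,-15,0],0.39],
    [-1,[-26,-18,0],0.46],
    [-1,[-29,-22,0],0.52],
  ],
)

```text
time: 9.17
position: [0.4454, 0.2581, 0.1544]
orientation: [-2.734, -1.544, -0.007]
wrist_force: [4.3, 2.7, -1.4]
width: 0.0007
```

```bash
python3 st.py;  python3 - <<'E'
from h import *
for n in('side','top'):
  c=snap(n,f'pics/{n}6.png')
a=cv2.imread('pics/side6.png')[170:320,190:340];b=cv2.imread('pics/top6.png')[160:310,130:280]
cv2.imwrite('pics/z6.png',cv2.resize(np.hstack([a,b]),None,fx=2.6,fy=2.6,interpolation=cv2.INTER_CUBIC))
E
```

```text
t 9.17 p [0.4454 0.2581 0.1544] w 0.0007 r 0.0701 ang 140.0 yawx 58.9 q [ 0.91  0.15 -0.44  0.   -0.97  1.69] F [ 4.3  2.7 -1.4] M [ 0.76 -1.18  0.02]
```

View pics/z6.png

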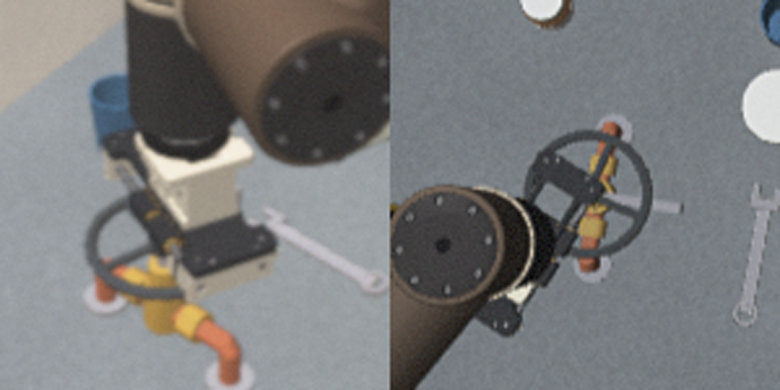

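Half the turn is done, with forces at or below 9 N. Joint 6 has about 1.3 rad left, so I'll turn a little less per step from here.

servo_tool(
  commands=[
    [-1,[-3,-4,0],0.05],
    [-1,[-5,-8,0],0.1],
    [-1,[-7,-12,0],0.16],
    [-1,[-9,-16,0],0.22],
    [-1,[-11,-20,0],0.28],
    [-1,[-12,-24,0],0.33],
    [-1,[-13,-29,0],0.38],
    [-1,[-14,-33,0],0.42],
  ],
)

```text
time: 9.93
position: [0.4309, 0.2251, 0.1543]
orientation: [-2.355, -2.078, -0.005]
wrist_force: [2.3, 4.2, -1.6]
width: 0.0004
```

servo_tool(
  commands=[
    [-1,[0,-5,0],0.05],
    [-1,[-1,-9,0],0.1],
    [-1,[-1,-14,0],0.15],
    [-1,[0,-18,0],0.2],
    [-1,[1,-23,0],0.25],
    [-1,[2,-27,0],0.3],
    [-1,[3,-32,0],0.36],
    [-1,[4,-36,0],0.42],
  ],
)

```text
time: 10.6
position: [0.4348, 0.189, 0.1542]
orientation: [-1.87, -2.524, -0.005]
wrist_force: [0.5, 5.0, 1.3]
width: 0.0002
```

```bash
python3 st.py;  python3 - <<'E'
from h import *
for n in('side','top'):
  c=snap(n,f'pics/{n}7.png')
a=cv2.imread('pics/side7.png')[170:320,190:340];b=cv2.imread('pics/top7.png')[160:310,130:280]
cv2.imwrite('pics/z7.png',cv2.resize(np.hstack([a,b]),None,fx=2.6,fy=2.6,interpolation=cv2.INTER_CUBIC))
E
```

```text
t 10.6 p [0.4348 0.189  0.1542] w 0.0002 r 0.0685 ang -159.5 yawx 106.9 q [ 0.83  0.09 -0.52 -0.   -0.96  2.61] F [0.5 5.  1.3] M [ 1.52 -0.23  0.04]
```

View pics/z7.png

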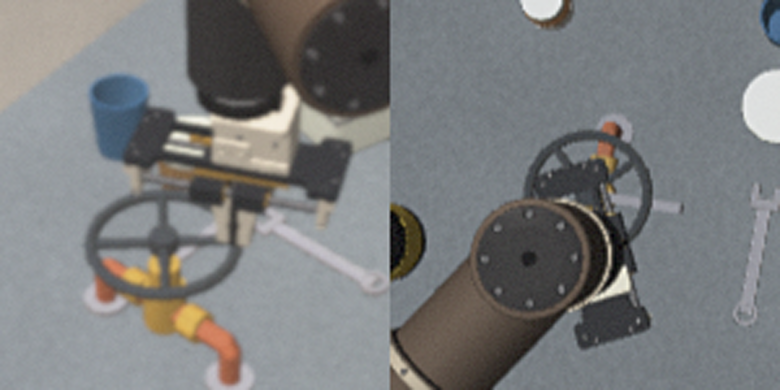

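The handle is now about 45° short of the post. I'll take another 28° step and then measure.

servo_tool(
  commands=[
    [-1,[2,-4,0],0.05],
    [-1,[4,-8,0],0.1],
    [-1,[6,-12,0],0.14],
    [-1,[9,-16,0],0.18],
    [-1,[11,-19,0],0.22],
    [-1,[14,-22,0],0.24],
    [-1,[18,-26,0],0.26],
    [-1,[21,-29,0],0.26],
  ],
)

```text
time: 11.37
position: [0.4565, 0.1612, 0.1542]
orientation: [1.529, 2.744, 0.008]
wrist_force: [2.0, 11.3, -2.2]
width: 0.0004
```

```bash
python3 st.py;  python3 - <<'E'
from h import *
for n in('side','top'):
  c=snap(n,f'pics/{n}8.png')
a=cv2.imread('pics/side8.png')[170:320,190:340];b=cv2.imread('pics/top8.png')[160:310,130:280]
cv2.imwrite('pics/z8.png',cv2.resize(np.hstack([a,b]),None,fx=2.6,fy=2.6,interpolation=cv2.INTER_CUBIC))
E
```

```text
t 11.37 p [0.4565 0.1612 0.1542] w 0.0004 r 0.067 ang -129.3 yawx 121.7 q [ 0.75  0.1  -0.5  -0.   -0.96  2.95] F [ 2.  11.3 -2.2] M [ 3.89 -0.63  0.13]
```

View pics/z8.png

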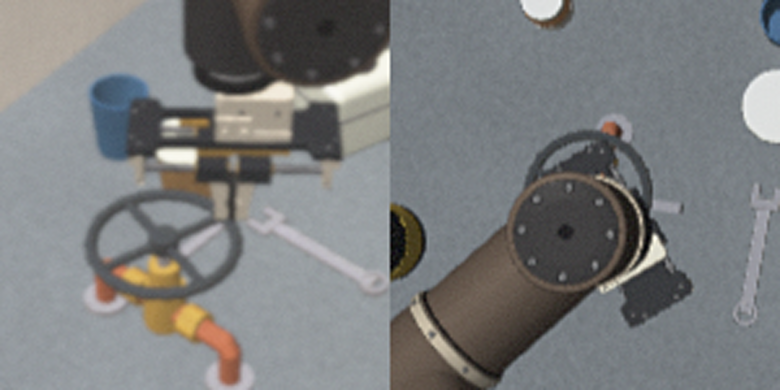

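The handle is about 15° short and the contact is getting oblique, with force up to 11 N. I'll back off, turn the tool so the finger backs face the handle, and finish squarely.

servo_tool(
  commands=[
    [-1,[-5,9,0],0],
    [-1,[-10,17,0],0],
    [-1,[-16,26,0],0],
    [-1,[-21,32,0],-0.1],
    [-1,[-25,36,0],-0.22],
    [-1,[-25,36,0],-0.34],
    [-1,[-25,36,0],-0.46],
    [-1,[-25,36,0],-0.58],
  ],
)

```text
time: 12.13
position: [0.4289, 0.1952, 0.1534]
orientation: [2.253, 2.189, -0.001]
wrist_force: [0.1, -0.8, 0.2]
width: 0.0001
```

servo_tool(
  commands=[
    [-1,[0,0,0],-0.12],
    [-1,[0,0,0],-0.24],
    [-1,[0,0,0],-0.32],
    [-1,[0,0,0],-0.32],
    [-1,[0,0,0],-0.32],
    [-1,[0,0,0],-0.32],
    [-1,[0,0,0],-0.32],
    [-1,[0,0,0],-0.32],
  ],
)

```text
time: 12.8
position: [0.4298, 0.1947, 0.1535]
orientation: [2.567, 1.812, -0.0]
wrist_force: [0.2, 0.4, -0.1]
width: 0.0006
```

```bash
python3 st.py;  python3 - <<'E'
from h import *
for n in('side','top'):
  c=snap(n,f'pics/{n}9.png')
a=cv2.imread('pics/side9.png')[170:320,190:340];b=cv2.imread('pics/top9.png')[160:310,130:280]
cv2.imwrite('pics/z9.png',cv2.resize(np.hstack([a,b]),None,fx=2.6,fy=2.6,interpolation=cv2.INTER_CUBIC))
E
```

```text
t 12.8 p [0.4298 0.1947 0.1535] w 0.0006 r 0.0716 ang -165.2 yawx 70.4 q [ 0.84  0.09 -0.53 -0.   -0.96  1.96] F [ 0.2  0.4 -0.1] M [-0.2   0.05  0.03]
```

View pics/z9.png

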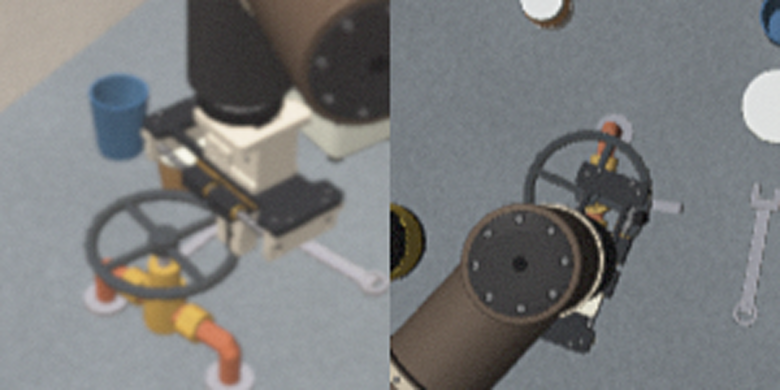

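```bash
cat > hd.py <<'E'
from h import *
import sys
C=np.array([.499,.213])
def handle(f):
    T=np.load(f,allow_pickle=True).item(); X=pts(T); px=T["pixels"].astype(int)
    d=X[...,:2]-C; r=np.hypot(d[...,0],d[...,1]); a=np.degrees(np.arctan2(d[...,1],d[...,0]))
    m=(X[...,2]>.15)&(X[...,2]<.204)&(r>.055)&(r<.085)&(px.max(-1)<60)
    print(f,"handle",m.sum(), X[m].mean(0).round(4) if m.any() else "", np.median(a[m]).round(1) if m.any() else "")
    # spokes: height near rim, between hub and rim
    m=(X[...,2]>.125)&(X[...,2]<.15)&(r>.025)&(r<.058)&(px.max(-1)<110)&(px.max(-1)-px.min(-1)<25)
    h=np.histogram(a[m],np.arange(-180,181,10))[0]; print(" spokes",[(int(-175+10*i),int(n)) for i,n in enumerate(h) if n>2])
    aa=np.radians(a[m]); k=np.exp(4j*aa); 
    z=np.median
    print(" spoke dir mod90", (np.degrees(np.angle(k.sum()))/4).round(1), abs(k.mean()).round(2), m.sum())
for f in sys.argv[1:]: handle(f)
E
python3 hd.py pics/top0.npy pics/side0.npy pics/top9.npy pics/side9.npy
python3 -c "
import cv2;a=cv2.imread('pics/top9.png')[200:280,180:260];cv2.imwrite('pics/q9.png',cv2.resize(a,None,fx=7,fy=7,interpolation=2))"
```

```text
pics/top0.npy handle 31 [0.4893 0.1418 0.1909] -97.5
 spokes [(-105, 10), (-95, 20), (-15, 10), (-5, 20), (5, 3), (75, 13), (85, 23), (165, 10), (175, 21)]
 spoke dir mod90 -7.9 0.96 130
pics/side0.npy handle 62 [0.4869 0.1497 0.1742] -101.3
 spokes [(-105, 15), (-95, 19), (-5, 31), (5, 4), (85, 32), (165, 26), (175, 10)]
 spoke dir mod90 -7.9 0.96 140
pics/top9.npy handle 26 [0.4716 0.145  0.1887] -111.8
 spokes [(-115, 14), (-105, 6), (-25, 16), (-15, 6), (65, 25), (75, 9)]
 spoke dir mod90 -23.2 0.96 78
pics/side9.npy handle 0  
 spokes [(-115, 28), (-25, 22), (-15, 10), (65, 22), (75, 16), (145, 3), (155, 28)]
 spoke dir mod90 -23.3 0.96 132
```

View pics/q9.png

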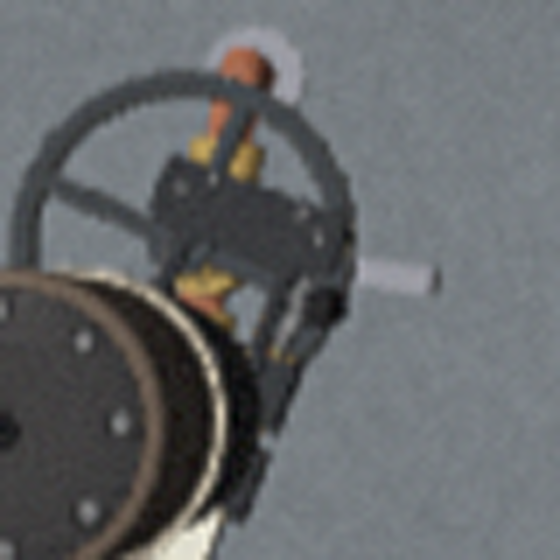

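Both views agree on the spokes: they stand at −23.25°, against −7.9° at the start, so 15.3° (0.27 rad) remains. I'll approach and push about half of that, then measure again.

servo_tool(
  commands=[
    [-1,[3,-8,0],0],
    [-1,[7,-15,0],0],
    [-1,[11,-22,0],0],
    [-1,[15,-27,0],0],
    [-1,[18,-30,0],0],
    [-1,[20,-32,0],0],
    [-1,[22,-34,0],0],
    [-1,[24,-36,0],0],
  ],
)

```text
time: 13.57
position: [0.4542, 0.1589, 0.1536]
orientation: [-2.567, -1.81, -0.001]
wrist_force: [-1.6, 3.4, -0.2]
width: 0.001
```

```bash
python3 st.py;  python3 - <<'E'
from h import *
for n in('side','top'): snap(n,f'pics/{n}10.png')
E
python3 hd.py pics/top10.npy pics/side10.npy
```

```text
t 13.57 p [0.4542 0.1589 0.1536] w 0.001 r 0.0702 ang -129.6 yawx 70.4 q [ 0.75  0.1  -0.51 -0.   -0.96  2.05] F [-1.6  3.4 -0.2] M [1.11 0.77 0.05]
pics/top10.npy handle 1 [0.4859 0.1417 0.163 ] -100.4
 spokes [(-25, 8), (-15, 23)]
 spoke dir mod90 -17.0 0.96 34
pics/side10.npy handle 0  
 spokes [(-115, 13), (-105, 24), (-15, 26), (65, 4), (75, 28), (155, 19), (165, 9)]
 spoke dir mod90 -18.1 0.97 127
```

It has moved about 5°, leaving roughly 10° (12 mm). Finishing that push.

servo_tool(
  commands=[
    [-1,[2,-1,0],0.02],
    [-1,[4,-3,0],0.04],
    [-1,[6,-4,0],0.06],
    [-1,[8,-5,0],0.08],
    [-1,[9,-6,0],0.1],
    [-1,[10,-6,0],0.1],
    [-1,[10,-6,0],0.1],
    [-1,[10,-6,0],0.1],
  ],
)

```text
time: 14.33
position: [0.464, 0.1526, 0.1536]
orientation: [2.474, 1.936, -0.0]
wrist_force: [-1.2, 1.7, 0.5]
width: 0.0004
```

```bash
python3 st.py;  python3 - <<'E'
from h import *
for n in('side','top'): snap(n,f'pics/{n}11.png')
E
python3 hd.py pics/top11.npy pics/side11.npy
```

```text
t 14.33 p [0.464  0.1526 0.1536] w 0.0004 r 0.0698 ang -120.1 yawx 76.1 q [ 0.72  0.11 -0.49  0.   -0.96  2.18] F [-1.2  1.7  0.5] M [0.39 0.55 0.02]
pics/top11.npy handle 0  
 spokes [(-15, 5), (-5, 14)]
 spoke dir mod90 -7.8 0.98 19
pics/side11.npy handle 0  
 spokes [(-105, 19), (-95, 15), (-5, 34), (75, 3), (85, 30), (165, 19), (175, 14)]
 spoke dir mod90 -8.1 0.97 136
```

The spokes are back at −7.8° and −8.1° (−7.9° at the start), so the wheel is one turn open. Now back off and lift.

servo_tool(
  commands=[
    [-1,[-6,4,0],0],
    [-1,[-12,10,0],0],
    [-1,[-18,18,0],0],
    [-1,[-20,22,15],0],
    [-1,[-20,22,40],0],
    [-1,[-20,22,70],0],
    [-1,[-20,22,90],0],
    [-1,[-20,22,90],0],
  ],
)

```text
time: 15.1
position: [0.4454, 0.1765, 0.2482]
orientation: [2.472, 1.937, 0.012]
wrist_force: [0.6, -0.1, -0.1]
width: 0.0003
```

servo_tool(
  commands=[
    [-1,[5,-40,0],0],
    [-1,[10,-80,0],0],
    [-1,[18,-120,0],0],
    [-1,[26,-160,0],0],
    [-1,[34,-200,0],0],
    [-1,[40,-240,0],0],
    [-1,[46,-275,0],0],
    [-1,[50,-305,0],0],
  ],
)

```text
time: 15.77
position: [0.4938, -0.132, 0.2433]
orientation: [2.474, 1.936, -0.0]
wrist_force: [1.2, 0.4, -0.9]
width: 0.0006
```

```bash
python3 st.py;  python3 - <<'E'
from h import *
for n in('side','top'): snap(n,f'pics/{n}12.png')
T=np.load("pics/top0.npy",allow_pickle=True).item(); X=pts(T); px=T["pixels"].astype(int)
m=(px.max(-1)<60)&(X[...,2]>.118)&(np.hypot(X[...,0]-.498,X[...,1]+.193)<.03)
print("btn z by", np.percentile(X[m][:,2],[10,50,90]), X[m].mean(0), X[m].min(0),X[m].max(0))
im=cv2.imread('pics/top0.png')[212:262,313:363]; im2=cv2.imread('pics/side0.png')[170:235,285:350]
cv2.imwrite('pics/b.png',np.hstack([cv2.resize(im,(400,400),interpolation=2),cv2.resize(im2,(400,400),interpolation=2)]))
E
python3 hd.py pics/top12.npy pics/side12.npy
```

```text
t 15.77 p [ 0.4938 -0.132   0.2433] w 0.0006 r 0.3451 ang -90.9 yawx 76.1 q [ 0.12  0.08 -0.32  0.   -1.18  2.77] F [ 1.2  0.4 -0.9] M [-0.12 -0.09  0.04]
btn z by [0.12502709 0.12877315 0.13229186] [ 0.49867742 -0.19297263  0.12861487] [ 0.48530307 -0.20735392  0.12160694] [ 0.51324643 -0.17936377  0.13491682]
pics/top12.npy handle 0  
 spokes [(-15, 9), (-5, 20), (75, 11), (85, 22), (165, 11), (175, 21)]
 spoke dir mod90 -7.9 0.96 96
pics/side12.npy handle 74 [0.487  0.1491 0.1745] -100.9
 spokes [(-105, 20), (-95, 19), (-15, 3), (-5, 32), (75, 9), (85, 26), (165, 29), (175, 12)]
 spoke dir mod90 -8.5 0.96 152
```

View pics/b.png

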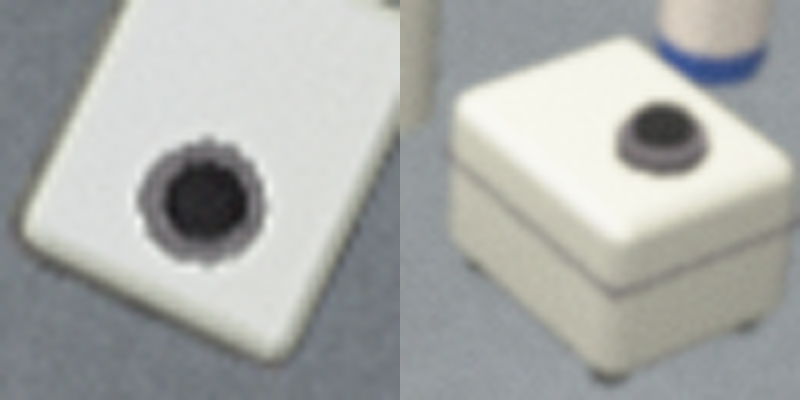

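View pics/top12.png

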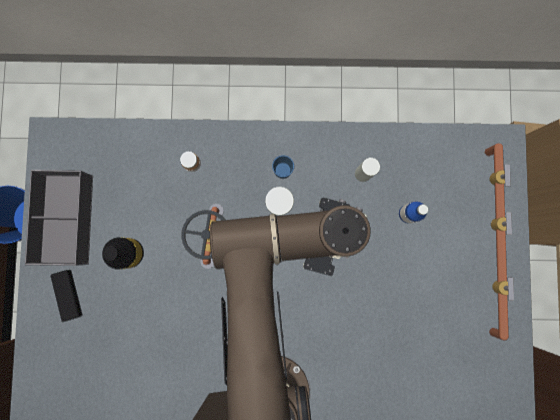

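The wheel holds one turn (−7.9° and −8.5°), the handle stands beside the post, and nothing around has shifted. Next, a two-view check of the button.

```bash
python3 - <<'E'
from h import *
T=np.load("pics/top0.npy",allow_pickle=True).item();S=np.load("pics/side0.npy",allow_pickle=True).item()
def cen(c,r):
    px=c["pixels"].astype(int).max(-1); m=np.zeros(px.shape,bool); m[r[0]:r[1],r[2]:r[3]]=True; v,u=np.nonzero(m&(px<62)); return u.mean(),v.mean(),len(u)
t=cen(T,(225,250,325,352)); s=cen(S,(180,200,315,342)); print(t,s)
K=lambda c: np.array([[c["fx"],0,c["cx"]],[0,c["fy"],c["cy"]],[0,0,1]])@c["world_to_cam"][:3]
p=cv2.triangulatePoints(K(T),K(S),np.array(t[:2]),np.array(s[:2])); print((p[:3]/p[3]).ravel())
Q=pts(S); 
for v in range(180,206,2): print(v,Q[v,327].round(3),S["pixels"][v,327])
E
```

```text
(np.float64(338.3333333333333), np.float64(236.66666666666666), 72) (np.float64(327.0), np.float64(190.92307692307693), 13)
[ 0.49945458 -0.19371649  0.12093735]
180 [ 0.536 -0.266  0.109] [206 207 201]
182 [ 0.531 -0.256  0.108] [243 242 232]
184 [ 0.528 -0.25   0.105] [245 244 234]
186 [ 0.507 -0.205  0.13 ] [182 181 165]
188 [ 0.502 -0.196  0.13 ] [63 64 60]
190 [ 0.495 -0.182  0.132] [64 63 60]
192 [ 0.495 -0.183  0.124] [57 57 55]
194 [ 0.493 -0.179  0.12 ] [110 106 107]
196 [ 0.49  -0.175  0.116] [109 106 107]
198 [ 0.489 -0.173  0.111] [161 161 149]
200 [ 0.485 -0.166  0.109] [244 243 232]
202 [ 0.48  -0.156  0.109] [245 244 233]
204 [ 0.476 -0.148  0.108] [236 234 222]
```

servo_tool(
  commands=[
    [-1,[2,-20,-10],0],
    [-1,[4,-40,-25],0],
    [-1,[5,-55,-40],0],
    [-1,[5,-61,-55],0],
    [-1,[5,-61,-70],0],
    [-1,[5,-61,-80],0],
    [-1,[5,-61,-86],0],
    [-1,[5,-61,-90],0],
  ],
)

```text
time: 16.53
position: [0.4988, -0.1906, 0.1529]
orientation: [-2.473, -1.937, 0.001]
wrist_force: [-0.2, 1.3, 0.9]
width: 0.0006
```

```bash
python3 st.py
```

```text
t 16.53 p [ 0.4988 -0.1906  0.1529] w 0.0006 r 0.4036 ang -90.0 yawx 76.2 q [ 0.    0.19 -0.4   0.   -0.98  2.9 ] F [-0.2  1.3  0.9] M [-0.1   0.02  0.04]
```

The button top is at about 0.129 at (0.499, −0.193), with the housing ring near 0.120. Press down gently, in steps.

servo_tool(
  commands=[
    [-1,[0,-2,-5],0],
    [-1,[0,-2,-10],0],
    [-1,[0,-2,-15],0],
    [-1,[0,-2,-19],0],
    [-1,[0,-2,-22],0],
    [-1,[0,-2,-24],0],
    [-1,[0,-2,-24],0],
    [-1,[0,-2,-24],0],
  ],
)

```text
time: 17.2
position: [0.4989, -0.1933, 0.1297]
orientation: [-2.474, -1.936, 0.0]
wrist_force: [-0.6, 1.6, 1.6]
width: 0.0004
```

```bash
python3 st.py
```

```text
t 17.2 p [ 0.4989 -0.1933  0.1297] w 0.0004 r 0.4063 ang -90.0 yawx 76.1 q [-0.    0.22 -0.43 -0.   -0.93  2.9 ] F [-0.6  1.6  1.6] M [ 0.23  0.51 -0.02]
```

servo_tool(
  commands=[
    [-1,[0,0,-1],0],
    [-1,[0,0,-2],0],
    [-1,[0,0,-3],0],
    [-1,[0,0,-4],0],
    [-1,[0,0,-5],0],
    [-1,[0,0,-5],0],
    [-1,[0,0,-5],0],
    [-1,[0,0,-5],0],
  ],
)

```text
time: 17.87
position: [0.499, -0.1934, 0.1247]
orientation: [2.474, 1.936, 0.0]
wrist_force: [-1.1, 1.0, 3.4]
width: 0.0007
```

```bash
python3 st.py
```

```text
t 17.87 p [ 0.499  -0.1934  0.1247] w 0.0007 r 0.4064 ang -90.0 yawx 76.1 q [-0.    0.22 -0.43  0.   -0.91  2.9 ] F [-1.1  1.   3.4] M [0.27 0.73 0.02]
```

servo_tool(
  commands=[
    [-1,[0,0,-1],0],
    [-1,[0,0,-1],0],
    [-1,[0,0,-2],0],
    [-1,[0,0,-2],0],
    [-1,[0,0,-3],0],
    [-1,[0,0,-3],0],
    [-1,[0,0,-3],0],
    [-1,[0,0,-3],0],
  ],
)

```text
time: 18.53
position: [0.4991, -0.1935, 0.1239]
orientation: [2.472, 1.937, 0.001]
wrist_force: [-9.8, 5.8, 25.1]
width: 0.0005
```

```bash
python3 st.py
```

```text
t 18.53 p [ 0.4991 -0.1935  0.1239] w 0.0005 r 0.4065 ang -90.0 yawx 76.1 q [-0.    0.22 -0.44  0.   -0.91  2.9 ] F [-9.8  5.8 25.1] M [ 2.12  3.48 -0.01]
```

Hard stop at 0.1239 with 25 N, about 6 mm below first contact, which matches full travel. Release and retreat.

servo_tool(
  commands=[
    [-1,[0,0,3],0],
    [-1,[0,0,10],0],
    [-1,[0,0,25],0],
    [-1,[0,0,50],0],
    [-1,[0,0,80],0],
    [-1,[0,0,110],0],
    [-1,[0,0,135],0],
    [-1,[0,0,150],0],
  ],
)

```text
time: 19.2
position: [0.4999, -0.1937, 0.2747]
orientation: [2.472, 1.935, 0.004]
wrist_force: [1.0, -0.8, 0.1]
width: 0.0004
```

servo_tool(
  commands=[
    [-1,[-10,-35,0],0],
    [-1,[-20,-70,0],0],
    [-1,[-30,-105,0],0],
    [-1,[-40,-140,0],0],
    [-1,[-50,-175,0],0],
    [-1,[-60,-205,0],0],
    [-1,[-70,-230,0],0],
    [-1,[-75,-245,0],0],
  ],
)

```text
time: 19.87
position: [0.453, -0.3169, 0.2643]
orientation: [2.492, 1.84, -0.07]
wrist_force: [0.7, 0.8, -0.1]
width: 0.0004
```

servo_tool(
  commands=[
    [-1,[-10,-20,0],0],
    [-1,[-20,-40,0],0],
    [-1,[-30,-60,0],0],
    [-1,[-40,-80,0],0],
    [-1,[-50,-100,0],0],
    [-1,[-50,-100,0],0],
    [-1,[-50,-100,0],0],
    [-1,[-50,-100,0],0],
  ],
)

```text
time: 20.53
position: [0.4141, -0.3795, 0.2577]
orientation: [2.504, 1.74, -0.144]
wrist_force: [-0.4, -0.8, -0.3]
width: 0.0001
```

```bash
python3 st.py;  python3 - <<'E'
from h import *
T0=np.load("pics/top0.npy",allow_pickle=True).item();S0=np.load("pics/side0.npy",allow_pickle=True).item()
T=snap('top','pics/top13.png');S=snap('side','pics/side13.png')
for n,a,b in(("top",T0,T),("side",S0,S)):
    d=np.abs(a["pixels"].astype(int)-b["pixels"].astype(int)).max(-1)>45
    print(n,d.sum()); cv2.imwrite(f"pics/d{n}.png",np.hstack([cv2.imread(f"pics/{n}13.png")[:,:],cv2.cvtColor((d*255).astype(np.uint8),cv2.COLOR_GRAY2BGR)])[::1,::1] if 0 else cv2.addWeighted(cv2.imread(f"pics/{n}13.png"),.8,cv2.merge([0*d.astype(np.uint8),0*d.astype(np.uint8),(d*255).astype(np.uint8)]),.6,0))
X=pts(T); m=(T["pixels"].max(-1)<60)&(X[...,2]>.115)&(np.hypot(X[...,0]-.499,X[...,1]+.193)<.03); print("btn z",np.median(X[m][:,2]),m.sum())
E
python3 hd.py pics/top13.npy pics/side13.npy
```

```text
t 20.53 p [ 0.4141 -0.3795  0.2577] w 0.0001 r 0.5985 ang -98.2 yawx 69.5 q [-0.3   0.12 -0.3   0.14 -1.14  3.03] F [-0.4 -0.8 -0.3] M [ 0.33  0.02 -0.02]
top 31533
side 24343
btn z 0.6511842699516117 13
pics/top13.npy handle 31 [0.4893 0.1418 0.1914] -97.5
 spokes [(-105, 9), (-95, 21), (-15, 8), (-5, 22), (75, 13), (85, 23), (165, 13), (175, 19)]
 spoke dir mod90 -8.0 0.96 129
pics/side13.npy handle 69 [0.4867 0.1492 0.1739] -101.1
 spokes [(-105, 18), (-95, 17), (-5, 32), (75, 6), (85, 30), (165, 23), (175, 14)]
 spoke dir mod90 -8.3 0.96 147
```

View pics/dtop.png

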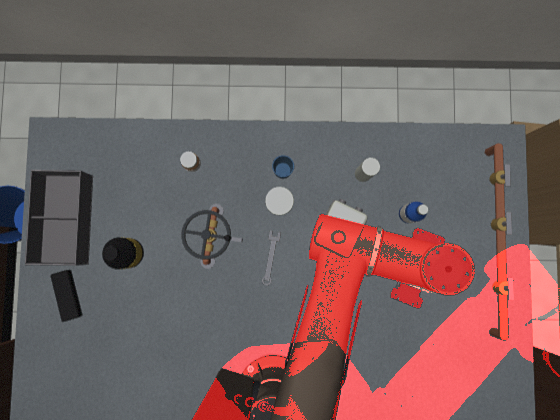

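View pics/dside.png

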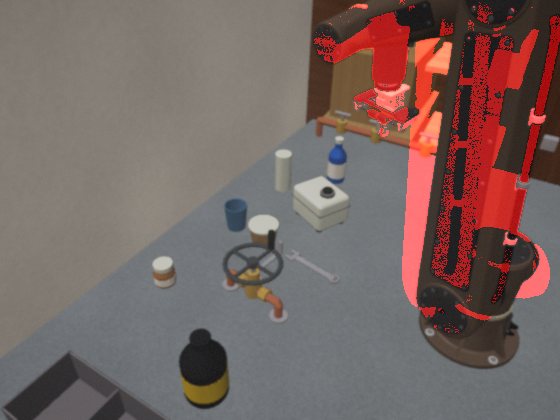

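Nothing has shifted and the wheel stays put. Joint 6 has run up to its range edge during the retreat, so I'll unwind the yaw.

servo_tool(
  commands=[
    [-1,[0,60,0],-0.12],
    [-1,[0,60,0],-0.24],
    [-1,[0,60,0],-0.36],
    [-1,[0,60,0],-0.48],
    [-1,[0,60,0],-0.6],
    [-1,[0,60,0],-0.72],
    [-1,[0,60,0],-0.84],
    [-1,[0,60,0],-0.9],
  ],
)

```text
time: 21.3
position: [0.4149, -0.3188, 0.2577]
orientation: [3.06, 0.476, -0.191]
wrist_force: [0.2, 1.0, 0.8]
width: 0.0005
```

servo_tool(
  commands=[
    [-1,[0,0,0],0],
    [-1,[0,0,0],0],
    [-1,[0,0,0],0],
    [-1,[0,0,0],0],
    [-1,[0,0,0],0],
    [-1,[0,0,0],0],
    [-1,[0,0,0],0],
    [-1,[0,0,0],0],
  ],
)

```text
time: 21.97
position: [0.4142, -0.3191, 0.2578]
orientation: [3.058, 0.486, -0.191]
wrist_force: [0.3, 0.3, -0.5]
width: 0.0002
```

```bash
python3 st.py;  python3 - <<'E'
from h import *
S0=np.load("pics/side0.npy",allow_pickle=True).item()
T=snap('top','pics/top14.png');S=snap('side','pics/side14.png')
d=np.abs(S0["pixels"].astype(int)-S["pixels"].astype(int)).max(-1)>45
print("side changed px left of arm, table:",d[140:,:400].sum(),"button region",d[175:215,305:350].sum())
r=(slice(186,196),slice(320,336)); print(pts(S0)[r][...,2].max(),pts(S)[r][...,2].max())
E
python3 hd.py pics/top14.npy pics/side14.npy
```

```text
t 21.97 p [ 0.4142 -0.3191  0.2578] w 0.0002 r 0.5388 ang -99.1 yawx 18.0 q [-0.22  0.13 -0.27  0.09 -1.28  2.08] F [ 0.3  0.3 -0.5] M [ 0.04 -0.24  0.06]
side changed px left of arm, table: 17 button region 0
0.13436700661432865 0.1332927388507511
pics/top14.npy handle 31 [0.4893 0.1418 0.1911] -97.5
 spokes [(-105, 9), (-95, 20), (-15, 10), (-5, 20), (75, 13), (85, 22), (165, 12), (175, 20)]
 spoke dir mod90 -8.0 0.96 127
pics/side14.npy handle 68 [0.4869 0.1495 0.1734] -101.2
 spokes [(-105, 20), (-95, 13), (-5, 34), (75, 5), (85, 31), (165, 22), (175, 16)]
 spoke dir mod90 -8.4 0.96 143
```

View pics/side14.png

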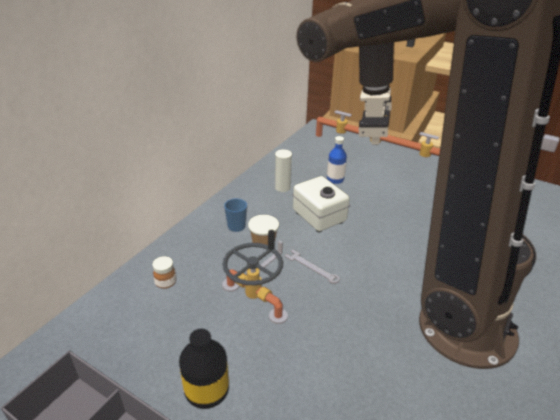

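The button at (327,190) is up again and the handle stands beside the post at (275,242). The bystanders are unchanged and the gripper is clear.

```bash
python3 -c "
from cell import hand_in
print(hand_in())"
```

```text
the job is handed in; nothing more can be done
None
```

I opened the valve one full turn, pressed the booster button down fully and let it spring back. The job was handed in at about 22 s of the 67 s allowed.

- **Wheel:** I pushed the handle round anticlockwise with closed fingertips. I backed off once near the end to turn the tool and finish squarely. At the end the spokes stand at −8.0° (top view) and −8.4° (side view), against −7.9° at the start, so within about 0.5°. The force readings I took while pushing stayed at or below about 11.5 N.
- **Button:** It was pressed about 6 mm down to a hard stop, peaking at about 25 N. It is up again: its top measures 133 mm, against 134 mm before.
- **Surroundings:** The side view shows no bystander moved, only 17 stray changed pixels away from the arm. The wrist force is about zero and the arm touches nothing.

**Disagreements and a close call:**
- Two-view triangulation of the button's dark centre gave 0.121 m, while depth (about 0.129 m) and first contact (about 0.130 m) agreed with each other, so I used those.
- During the retreat joint 6 ran up to the edge of its range, reading 3.03. I saw no sign that it passed the limit, and I unwound it to 2.08.

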